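# Find the sound leaf spring

### The job

Three leaf springs that look alike are clamped in the test jig, but only one of them is still stiff. From left to right, press each free tip straight down with the gripper until you feel it firmly meet its stop, and no harder, and judge its stiffness by the push back; then stand the brass weight upright on the middle of the stiff spring's tip pad, so that it is carried clear of the stop, and let go. Never let the weight bring any spring down onto its stop, and leave the green block, the white dish and the black marker where they are.

Things in the scene. Friction and masses are not known exactly. Their poses are not given: they have to be found in the camera images.
- jig: Fixed aluminium base plate, 190 (x) x 300 (y) x 12 mm, origin at the centre of its underside on the worktop; its +x points away from the robot, +y to the robot's left. On it stand three like stations in a row along its y, 95 mm apart.
- station_left: The left station seen from the robot, fixed; origin on the plate's top (12 mm above the worktop) straight below its spring's tip pad; axes as the jig's. All three are alike: a grey column at x = 99 to 135 mm with a blue clamp cap (top 85 mm above the origin) holds a steel leaf spring, 16 mm wide, that reaches level towards the robot (-x) and ends in a round black pad.
- pad_left (a point): Centre of the top face of the left spring's tip pad (44 mm across, 5 mm thick) at rest, 88 mm above the worktop; stays there when the tip is pressed; axes as the jig's. Every spring bends about a line 75 mm behind its pad centre (+x), so it feels stiffer if pressed nearer the clamp.
- station_middle: The middle station seen from the robot, fixed; origin on the plate's top (12 mm above the worktop) straight below its spring's tip pad; axes as the jig's. In all three the stop stands straight below the tip pad: a brass screw with a black rubber top, 18 mm across, that yields 1 mm per 4 N and is harmed by more than 14 N. Its height is unmeasured and differs: the tip travels 8 to 15 mm to meet it.
- pad_middle (a point): Centre of the top face of the middle spring's tip pad (44 mm across, 5 mm thick) at rest, 88 mm above the worktop; stays there when the tip is pressed; axes as the jig's. Pressed at the pad centre, a sound spring pushes back with 1 N plus about 0.7 N per mm (7 to 13 N where it meets its stop); beyond that the stop adds 4 N per mm.
- station_right: The right station seen from the robot, fixed; origin on the plate's top (12 mm above the worktop) straight below its spring's tip pad; axes as the jig's. One of the three springs is sound, two are tired; they look alike and each may stand in any station. The stops belong to their stations.
- pad_right (a point): Centre of the top face of the right spring's tip pad (44 mm across, 5 mm thick) at rest, 88 mm above the worktop; stays there when the tip is pressed; axes as the jig's. Pressed at the pad centre, a tired spring pushes back with 0.2 N plus about 0.13 N per mm (1 to 3 N where it meets its stop); beyond that the stop adds 4 N per mm.
- weight: Loose brass check weight, about 320 g (+-8 %): upright cylinder 32 mm across and 40 mm tall with a narrow knob (18 mm across, top at 56 mm); origin at the centre of its underside, z up. It sinks a sound spring by 3 to 5 mm and a tired one right onto its stop.
- block_green: Loose green tube block with two green caps, 54 x 66 x 90 mm, origin at the centre of its underside; to be left alone.
- white_dish: Loose round white ceramic dish, 73 mm across, 30 mm tall, origin at the centre of its underside; to be left alone.
- marker_black: Loose black marker, 138 mm along its y, 12 mm thick, lying left of the jig, origin at the centre of its underside; to be left alone.

How it is judged:
By the outcome, as a careful person would: the job done as asked, in the order asked, and still so for the second after the job is handed in, with the robot touching nothing.
It also fails if it takes over 72 s, if anything falls off the work surface, if the arm or the gripper's body presses on something with over 40 N, if the wrist force passes 120 N, or if a joint passes its speed limit or range.

### The arm

A 6-joint arm with a two-finger parallel gripper is mounted at the origin on a cart in front of the work surface, level with it; the furniture and walls round the work are solid. World frame = base frame: x ahead of the robot, y to its left, z up, the work surface at z = 0. Lengths are in m, angles in rad, forces in N, time in s.
With the tool pointing down it reaches from about 0.25 to 0.725 m from the base axis. Payload 4 kg.
Tool frame: the origin (TCP) lies midway between the tips of the shut fingers; the grasp point (between the pads) lies grip_point_offset behind it (grip_point_offset is the distance from the TCP to the grasp point, in m); z points along the fingers, y is the line along which they close (so a half turn about z gives the same grasp; the last joint's range is limited). The gripper opens to 85 mm and grips with 20 to 120 N. Pads are 22 mm wide; open, the fingers measure 114 mm over their backs; the gripper's body (76 mm by 85 mm) begins 54 mm behind the grasp point. The pads swing forward as they close: fully open they stand 13 mm farther back than shut.
Start: joints at [-1.221, 0.241, 0.005, 1.335, 0, 1.571], TCP at [0.171, -0.47, 0.231] pointing down, gripper open.
Joint ranges: [-2.72, 2.72], [-1.05, 1.87], [-1.09, 1.28], [-1.99, 2.15], [-1.42, 1.44], [-3.14, 3.14]. Speed limits (rad/s): [2.79, 2.79, 3.14, 3.14, 3.14, 3.14].

### API

Orientations are given as a unit quaternion [x, y, z, w].
In Python, from workcell import * gives the robot as it stands. The module is installed in compiled form; this text tells all that it offers.
- The arm moves only by the tool arm_command, never from a script. Its arguments are lists of equal length, an entry for each row: "slide": the shift along the tool's x, y, z in cm, a list of three; "spin": the turn about the tool's z in degrees. A call has exactly 5 rows; each row is the pose to reach, as a shift and turn from the pose commanded when the call began, along the tool's axes at that moment; what a row does not reach only later rows make up. A row lasts 1/8 s, in which the tool goes at most 62.5 mm and 10.7 degrees, less where a joint would pass 70% of its speed; a pose out of reach is approached as far as the arm can. A call with a gripper value outside its range is refused whole. "jaw" is the finger opening in cm, from 0 to 8.54, set as the call begins (left out, the last holds). The fingers move at their own pace and stop on an object; the grip force is fixed at half the most. Time passes only in rows, so rows that repeat a pose let the fingers close, or fill a call up. It gives the time, the measured TCP pose, the force, the opening and the grip force at its end, in the units of the state.
- get_obs(): the state, without advancing time (a new reading comes with each control period).
- camera(name): name is "scene" or "side" or "wrist"; returns a dict with "pixels" (384x512x3 uint8, red, green, blue), "range_z" (384x512 float32, m along the optical axis (not along the pixel's ray), 0 where there is no reading), "intrinsics" (3x3 intrinsics, pixels), "k1" (the pictures are not rectified: a ray, as slopes to the right and down, at radius r is drawn at 1 + k1 r^2 times it, then the intrinsics apply), "rvec" (rotation vector, rad) and "tvec" (3), from world to camera coordinates, as OpenCV has them. Camera axes: x right, y down, z forward; pixel columns grow to the right and rows downward; lengths in m; the calibration is good to about 2 mm. A picture is of the moment at which its call begins.
- job_done(): hands the job in; it is judged then, once.
Trained networks look in a picture, given as the dict that the camera call returned (one of the last four; its "shot" number tells which), for a name from the list of things; names that differ only in an ending like _2 or _b are one class to them, and where a whole thing is asked for, a point or a joint stands for the part that bears it (a point fixed in the world has none). Each returns a list of dicts, best first, with "confidence" (0 to 1); they miss things now and then, are a little off and sometimes report something else, mostly with a low value. They report only what shows in the picture. A call takes as long as a camera call.
- recognise(picture, thing): "centre" ([column, row] in pixels, amid what is visible of it).
- landmark_of(picture, thing): "centre" ([column, row] in pixels: a listed point, or the origin of a listed thing).
The state is a dict: "clock": time; "joint_pos": joint angles; "joint_vel": joint speeds; "tau": joint torques, N m; "eef_pos": TCP position; "tool_rot": TCP orientation; "ft_force": force on the tool from outside, world axes, zero at the start; "ft_torque": the same for the moment, N m; "grip_width": finger opening in m; "grasp_force": force on a finger pad.
Only numpy, scipy, OpenCV 4.12 (cv2) and the standard library are available. Lean on these libraries where they do the work, as an engineer would, in place of code of your own. Each camera call takes 0.05 s, during which the arm holds its last target. There are 200 camera calls.

## Working session

There is one attempt and no reset: what is moved stays moved. The work goes in short steps, Python scripts to look and compute and a tool call to move; the robot and the scene stay as the last step left them, time stands still between calls to the robot, and variables do not carry over. Pictures are saved under pics/ and viewed, at most 10 in all, crops included, and the job is handed in when it is done.

Besides the shell and the picture viewer there is one more tool, called after "Request:" as name([rows], argument=value, ...), one row to a line, values as JSON. arm_command: Moves the arm, as the interface text tells. Its arguments: {"type":"object","properties":{"slide":{"type":"array","items":{"type":"array","items":{"type":"number"}}},"spin":{"type":"array","items":{"type":"number"}},"jaw":{"type":"number"}},"required":["slide","spin"]}

```bash
mkdir -p pics; cat > h.py <<'E'
from workcell import *
import numpy as np, cv2
from scipy.spatial.transform import Rotation as R
def ray(p,c):
    K=p["intrinsics"];d=np.array([(c[0]-K[0,2])/K[0,0],(c[1]-K[1,2])/K[1,1]]);u=d.copy()
    for _ in range(20):u=d/(1+p["k1"]*(u@u))
    Rm=cv2.Rodrigues(np.array(p["rvec"],float))[0];t=np.array(p["tvec"],float).ravel()
    return -Rm.T@t,Rm.T@np.array([u[0],u[1],1.]),
def at_z(p,c,z):
    o,d=ray(p,c);return o+d*(z-o[2])/d[2]
def at_d(p,c):
    o,d=ray(p,c);r=p["range_z"];i,j=int(round(c[1])),int(round(c[0]));w=r[max(i-1,0):i+2,max(j-1,0):j+2];w=w[w>0]
    return o+d*np.median(w) if len(w) else None
def cloud(p):
    K=p["intrinsics"];h,w=p["range_z"].shape
    u,v=np.meshgrid(np.arange(w),np.arange(h));d=np.stack([(u-K[0,2])/K[0,0],(v-K[1,2])/K[1,1]],-1);a=d.copy()
    for _ in range(20):a=d/(1+p["k1"]*(a**2).sum(-1,keepdims=True))
    z=p["range_z"];P=np.dstack([a*z[...,None],z]);Rm=cv2.Rodrigues(np.array(p["rvec"],float))[0]
    return (P-np.array(p["tvec"],float).ravel())@Rm
E
python3 - <<'E'
from h import *
o=get_obs();print({k:np.round(v,3) for k,v in o.items()})
np.set_printoptions(precision=4,suppress=True)
Z=dict(jig=0,pad_left=.088,pad_middle=.088,pad_right=.088,weight=0,block_green=0,white_dish=0,marker_black=0)
for n in("scene","side"):
    p=camera(n);cv2.imwrite(f"pics/{n}0.png",p["pixels"][...,::-1])
    print(n,ray(p,(256,192)))
    for t,z in Z.items():
        for r in landmark_of(p,t)[:2]:print(t,r["centre"],round(r["confidence"],2),at_z(p,r["centre"],z),at_d(p,r["centre"]))
E
```

```text
{'clock': np.float64(0.0), 'joint_pos': array([-1.221,  0.241,  0.004,  1.335, -0.   ,  1.571]), 'joint_vel': array([-0.   ,  0.001, -0.001,  0.001, -0.002,  0.   ]), 'tau': array([ 1.0000e-03, -3.7232e+01,  2.5241e+01,  1.7000e-02,  0.0000e+00,
       -0.0000e+00]), 'eef_pos': array([ 0.171, -0.469,  0.23 ]), 'tool_rot': array([ 0.985,  0.174, -0.   , -0.001]), 'ft_force': array([ 0.618, -0.827,  0.744]), 'ft_torque': array([-0.018,  0.016,  0.029]), 'grasp_force': np.float64(0.0), 'grip_width': np.float64(0.085)}
scene (array([-0.4205,  0.9226,  0.6498]), array([ 0.6798, -0.6091, -0.4086]))
jig [250.7, 210.9] 0.95 [0.5698 0.0591 0.    ] [0.5482 0.078  0.0142]
jig [194.9, 258.7] 0.73 [0.4691 0.3408 0.    ] [0.4644 0.3438 0.0034]
pad_left [244.4, 199.9] 0.69 [0.4984 0.1426 0.088 ] [0.4948 0.1457 0.0902]
pad_left [264.6, 187.8] 0.67 [0.518  0.0478 0.088 ] [0.5138 0.0517 0.0905]
pad_middle [262.8, 186.2] 0.62 [0.5302 0.0434 0.088 ] [0.5273 0.0461 0.0897]
pad_middle [356.3, 188.1] 0.19 [ 0.3254 -0.1315  0.088 ] [ 0.4237 -0.2704  0.014 ]
pad_right [275.7, 179.9] 0.57 [ 0.5365 -0.0155  0.
[... 598 characters left out ...]
 179.4] 0.69 [ 0.5455 -0.0457  0.088 ] [ 0.5457 -0.046   0.0879]
pad_left [254.5, 208.0] 0.6 [0.4674 0.1591 0.088 ] [0.4691 0.1563 0.0863]
pad_middle [259.5, 190.0] 0.54 [0.52   0.0418 0.088 ] [0.5222 0.0381 0.0861]
pad_right [263.5, 181.0] 0.84 [ 0.5462 -0.0289  0.088 ] [ 0.5458 -0.0283  0.0883]
weight [318.3, 184.9] 0.6 [ 0.4464 -0.2842  0.    ] [ 0.4396 -0.2668  0.0081]
block_green [184.5, 278.2] 0.56 [0.506  0.4357 0.    ] [0.4793 0.4636 0.0287]
white_dish [278.9, 176.7] 0.63 [ 0.6171 -0.2777  0.    ] [ 0.6082 -0.2608  0.008 ]
marker_black [248.3, 225.9] 0.71 [0.5091 0.1285 0.    ] [0.4893 0.1596 0.0211]
marker_black [320.6, 184.8] 0.69 [ 0.4391 -0.2898  0.    ] [ 0.4279 -0.2603  0.0137]
```

```bash
python3 -c "
import cv2
a=cv2.imread('pics/scene0.png')[130:330,120:390];b=cv2.imread('pics/side0.png')[130:330,120:390]
cv2.imwrite('pics/both.png',cv2.resize(cv2.vconcat([cv2.resize(a,None,fx=1,fy=1),b]),None,fx=1.5,fy=1.5) if 0 else cv2.resize(cv2.hconcat([a,b]),None,fx=1.48,fy=1.48,interpolation=2))"
```

```text
(no output)
```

View pics/scene0.png

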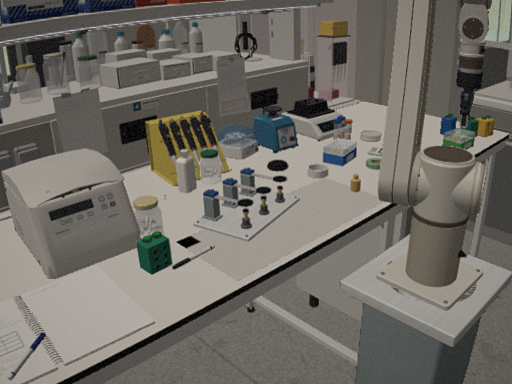

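View pics/both.png

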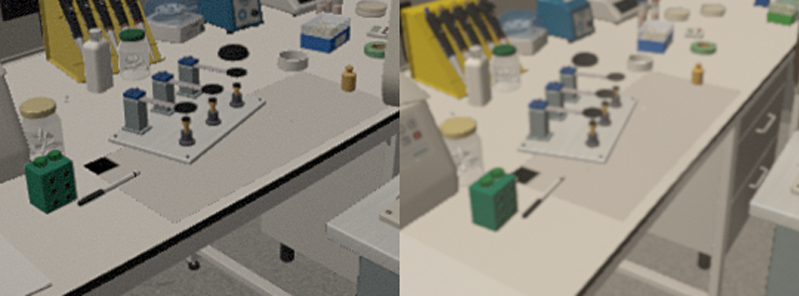

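The scene view shows the jig with three black pads at about (245,202), (263,190) and (280,179) and the weight at (355,184). The dish is at (317,171), the green block at (154,253) and the marker at (193,257). I'll refine these using depth.

```bash
python3 - <<'E'
from h import *
np.set_printoptions(precision=4,suppress=True)
for n in("scene","side"):
    p=camera(n);P=cloud(p);g=p["pixels"].astype(int).max(-1)
    m=(abs(P[...,2]-.088)<.008)&(g<70)&(P[...,0]>.35)&(P[...,0]<.65)&(abs(P[...,1]-.03)<.25)&(p["range_z"]>0)
    k,L,s,c=cv2.connectedComponentsWithStats(m.astype(np.uint8))
    for i in range(1,k):
        if s[i,4]>15:
            r=s[i];cc=(r[0]+(r[2]-1)/2,r[1]+(r[3]-1)/2);print(n,r,at_z(p,c[i],.088),at_z(p,cc,.088),P[L==i].mean(0))
    for t in("pad_left","pad_middle","pad_right"):print([(np.round(r["centre"],0),round(r["confidence"],2)) for r in recognise(p,t)[:3]])
    hs=cv2.cvtColor(p["pixels"],cv2.COLOR_RGB2HSV)
    m=(hs[...,1]>110)&(abs(P[...,0]-.44)<.06)&(abs(P[...,1]+.27)<.05)&(P[...,2]>.003)&(P[...,2]<.07)
    print("weight",m.sum(),P[m].mean(0),P[m].min(0),P[m].max(0))
E
```

```text
scene [273 176  13   6  61] [ 0.5363 -0.0305  0.088 ] [ 0.537 -0.03   0.088] [ 0.5343 -0.0285  0.0892]
scene [256 187  15   7  74] [0.5107 0.061  0.088 ] [0.51   0.0617 0.088 ] [0.5089 0.0626 0.0891]
scene [238 199  15   8  88] [0.4859 0.1518 0.088 ] [0.4848 0.1525 0.088 ] [0.4841 0.1533 0.0892]
[(array([213., 211.]), 0.78)]
[(array([232., 198.]), 0.8)]
[(array([249., 193.]), 0.55)]
weight 115 [ 0.4272 -0.2675  0.0294] [ 0.4149 -0.283   0.0061] [ 0.441  -0.2567  0.0557]
side [245 204  11   4  35] [0.4879 0.1533 0.088 ] [0.4874 0.1522 0.088 ] [0.4884 0.1525 0.0875]
[(array([219., 219.]), 0.72), (array([282., 174.]), 0.46)]
[(array([230., 204.]), 0.88)]
[(array([234., 189.]), 0.74)]
weight 65 [ 0.4305 -0.2659  0.0299] [ 0.4183 -0.2807  0.0068] [ 0.443  -0.2546  0.0558]
```

Request:
arm_command([
  [4.4,-4.1,0],
  [8.8,-8.2,0],
  [13.2,-12.3,0],
  [17.6,-16.4,0],
  [22,-20.5,0],
], spin=[1,2,3,4,4.5], jaw=0)

```text
clock: 1.92
eef_pos: [0.3084, -0.2002, 0.2316]
tool_rot: [0.991, 0.135, 0.001, 0.0]
ft_force: [1.8, -0.4, 0.0]
grip_width: -0.0001
grasp_force: 0.0
```

```bash
cat >> h.py <<'E'
def st():
    o=get_obs();T=R.from_quat(o["tool_rot"]).as_matrix()
    print("t",round(float(o["clock"]),2),"pos",np.round(o["eef_pos"],4),"yaw",round(float(np.degrees(np.arctan2(T[1,0],T[0,0]))),2),"tilt",np.round(T[:,2],3),"q",np.round(o["joint_pos"],3),"F",np.round(o["ft_force"],2),"w",round(float(o["grip_width"]),4))
    return o,T
def go(x,y,z):
    o,T=st();print("slide cm",np.round(100*T.T@(np.array([x,y,z])-o["eef_pos"]),2))
E
python3 -c "
from h import *
import workcell;print([n for n in dir(workcell) if n[0]!='_']);print(globals().get('grip_point_offset'))
go(.486,.152,.105)"
```

```text
['Unreachable', 'camera', 'get_obs', 'grip_point_offset', 'job_done', 'landmark_of', 'recognise']
0.0187
t 1.93 pos [ 0.3084 -0.2002  0.2316] yaw 15.48 tilt [ 0.001 -0.001 -1.   ] q [-0.576 -0.024 -0.296  1.298  0.     2.296] F [ 1.8  -0.41  0.02] w -0.0001
slide cm [ 26.5  -29.21  12.66]
```

Request:
arm_command([
  [4,-4.4,0],
  [8,-8.8,0],
  [12,-13.2,0],
  [16,-17.6,0],
  [20,-22,0],
], spin=[-1.5,-3,-4.5,-6,-6])

```text
clock: 2.55
eef_pos: [0.4423, 0.0658, 0.2316]
tool_rot: [0.982, 0.187, 0.001, 0.0]
ft_force: [0.9, -0.6, 1.5]
grip_width: 0.0001
grasp_force: 0.0
```

```bash
python3 -c "
from h import *
np.set_printoptions(precision=4,suppress=True)
go(.486,.152,.105)
p=camera('wrist');cv2.imwrite('pics/w1.png',p['pixels'][...,::-1])
P=cloud(p);g=p['pixels'].astype(int).max(-1)
for t in('pad_left','pad_middle','pad_right'):
  for r in landmark_of(p,t)[:2]:print(t,r['centre'],round(r['confidence'],2),at_z(p,r['centre'],.088),at_d(p,r['centre']))
m=(abs(P[...,2]-.088)<.008)&(g<70)&(p['range_z']>0)
k,L,s,c=cv2.connectedComponentsWithStats(m.astype(np.uint8))
for i in range(1,k):
  if s[i,4]>200:
    r=s[i];cc=(r[0]+(r[2]-1)/2,r[1]+(r[3]-1)/2);print(r,at_z(p,c[i],.088),at_z(p,cc,.088),P[L==i].mean(0))
"
```

```text
t 2.55 pos [0.4423 0.0658 0.2316] yaw 21.58 tilt [ 0.001 -0.    -1.   ] q [ 0.148  0.135 -0.125  1.309 -0.     2.913] F [ 0.92 -0.55  1.49] w 0.0001
slide cm [ 7.23 -6.42 12.66]
[ 161   73   48   47 1692] [0.4913 0.1524 0.088 ] [0.4915 0.1516 0.088 ] [0.4912 0.1524 0.0883]
[ 270   86   44   46 1581] [0.5157 0.062  0.088 ] [0.5155 0.062  0.088 ] [0.5157 0.062  0.0883]
[ 374   99   45   50 1552] [ 0.5404 -0.029   0.088 ] [ 0.5388 -0.0294  0.088 ] [ 0.5403 -0.0289  0.0884]
```

View pics/w1.png

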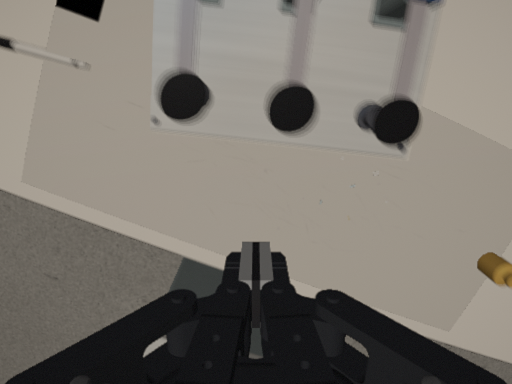

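The wrist view is motion-blurred. It shows the pads at about (185,96), (292,108) and (396,120), and the weight at (495,268). I'll move over the left pad.

Request:
arm_command([
  [3.8,-3.2,3],
  [7.5,-6.3,6],
  [7.5,-6.3,10],
  [7.5,-6.3,11],
  [7.5,-6.3,11],
], spin=[0,0,0,0,0])

```text
clock: 3.38
eef_pos: [0.4876, 0.1484, 0.1215]
tool_rot: [0.983, 0.186, -0.001, 0.0]
ft_force: [0.7, 0.1, 0.7]
grip_width: -0.0002
grasp_force: 0.0
```

```bash
cat > w.py <<'E'
from h import *
np.set_printoptions(precision=4,suppress=True)
o,T=st()
for n in('wrist','scene'):
  p=camera(n)
  P=cloud(p);g=p['pixels'].astype(int).max(-1)
  m=(abs(P[...,2]-.088)<.008)&(g<70)&(p['range_z']>0)&(P[...,0]>.4)&(P[...,0]<.6)
  k,L,s,c=cv2.connectedComponentsWithStats(m.astype(np.uint8))
  for i in range(1,k):
    if s[i,4]>40:
      r=s[i];cc=(r[0]+(r[2]-1)/2,r[1]+(r[3]-1)/2);print(n,r,at_z(p,c[i],.088),at_z(p,cc,.088),P[L==i].mean(0))
st()
E
python3 w.py
```

```text
t 3.38 pos [0.4876 0.1484 0.1215] yaw 21.42 tilt [-0.001 -0.001 -1.   ] q [ 0.296  0.336 -0.162  1.074 -0.     3.063] F [0.65 0.1  0.72] w -0.0002
wrist [248  44  58  12 239] [0.5847 0.1764 0.088 ] [0.5846 0.1759 0.088 ] [0.5844 0.1764 0.0907]
wrist [ 219  193   73   59 3272] [0.4928 0.1516 0.088 ] [0.4927 0.1516 0.088 ] [0.4928 0.1516 0.0883]
wrist [ 373  209   70   65 3564] [0.515  0.0599 0.088 ] [0.5149 0.0598 0.088 ] [0.5149 0.0599 0.0883]
wrist [509 248   3  23  53] [ 0.5283 -0.0124  0.088 ] [ 0.5282 -0.0122  0.088 ] [ 0.5279 -0.0149  0.0857]
scene [273 176  13   6  62] [ 0.5365 -0.0304  0.088 ] [ 0.537 -0.03   0.088] [ 0.5346 -0.0285  0.0892]
scene [256 187  14   7  73] [0.5113 0.0612 0.088 ] [0.511  0.0627 0.088 ] [0.5099 0.0625 0.0889]
scene [238 199  15   7  87] [0.4861 0.1516 0.088 ] [0.4871 0.1504 0.088 ] [0.4842 0.1532 0.0892]
scene [143 233  19  10  61] [0.4962 0.4375 0.088 ] [0.4993 0.4369 0.088 ] [0.4998 0.4355 0.0858]
t 3.48 pos [0.4891 0.1492 0.1231] yaw 21.44 tilt [ 0.003  0.001 -1.   ] q [ 0.296  0.334 -0.16   1.074 -0.     3.063] F [ 0.15 -0.01 -1.05] w -0.0001
```

Request:
arm_command([
  [0,-0.25,1.5],
  [0,-0.25,3],
  [0,-0.25,3.6],
  [0,-0.25,3.8],
  [0,-0.25,4.0],
], spin=[0,0,0,0,0])

```text
clock: 4.1
eef_pos: [0.4871, 0.1523, 0.0812]
tool_rot: [0.982, 0.187, -0.0, 0.0]
ft_force: [-0.9, -0.1, 1.3]
grip_width: 0.0001
grasp_force: 0.6
```

```bash
cat > f.py <<'E'
from h import *
import sys
Z=[];F=[];U=[]
for i in range(int(sys.argv[1]) if len(sys.argv)>1 else 5):
    o=get_obs();Z.append(o["eef_pos"]);F.append(o["ft_force"]);U.append(o["tau"]);camera("wrist")
o,T=st()
print("mean",np.round(np.mean(Z,0),4),"F",np.round(np.mean(F,0),2),"sd",np.round(np.std(F,0),2),"tau",np.round(np.mean(U,0)[1:4],2))
E
python3 f.py
```

```text
t 4.35 pos [0.4874 0.1523 0.0816] yaw 21.54 tilt [ 0.  0. -1.] q [ 0.303  0.378 -0.218  0.975  0.     3.069] F [-1.46  0.62  0.09] w 0.0002
mean [0.4872 0.1523 0.0813] F [-0.81 -0.16  1.08] sd [0.32 0.27 0.2 ] tau [-39.79  21.88  -0.33]
```

Request:
arm_command([
  [0,0,0.1],
  [0,0,0.2],
  [0,0,0.2],
  [0,0,0.2],
  [0,0,0.2],
], spin=[0,0,0,0,0])

```text
clock: 4.97
eef_pos: [0.4875, 0.1523, 0.0795]
tool_rot: [0.982, 0.187, 0.0, -0.0]
ft_force: [-1.0, -0.5, 3.3]
grip_width: -0.0001
grasp_force: 1.8
```

Request:
arm_command([
  [0,0,0.1],
  [0,0,0.15],
  [0,0,0.15],
  [0,0,0.15],
  [0,0,0.15],
], spin=[0,0,0,0,0])

```text
clock: 5.6
eef_pos: [0.4875, 0.1524, 0.0785]
tool_rot: [0.982, 0.187, 0.001, -0.0]
ft_force: [-2.0, -1.3, 8.4]
grip_width: -0.0002
grasp_force: 3.9
```

```bash
python3 f.py 4
```

```text
t 5.8 pos [0.4875 0.1524 0.0785] yaw 21.54 tilt [ 0.001  0.    -1.   ] q [ 0.303  0.381 -0.222  0.967  0.     3.068] F [-1.99  0.28  7.57] w 0.0003
mean [0.4875 0.1524 0.0785] F [-2.12  0.02  7.48] sd [0.28 0.86 0.66] tau [-36.66  20.4   -0.82]
```

Request:
arm_command([
  [0,0,-2.5],
  [0,1.5,-3.5],
  [-0.6,5.5,-3.5],
  [-1.05,9.45,-3.5],
  [-1.05,9.45,-3],
], spin=[0,0,3,6,6])

```text
clock: 6.42
eef_pos: [0.5131, 0.0574, 0.1075]
tool_rot: [0.991, 0.133, 0.0, 0.0]
ft_force: [0.4, -0.5, -0.3]
grip_width: -0.0003
grasp_force: 0.0
```

```bash
python3 f.py 4
```

```text
t 6.62 pos [0.5117 0.0607 0.1072] yaw 15.57 tilt [-0.001  0.    -1.   ] q [ 0.118  0.36  -0.168  1.044  0.     2.988] F [-0.25  0.54  0.37] w 0.0001
mean [0.5121 0.0589 0.1069] F [-0.13 -0.41 -0.4 ] sd [0.54 0.38 0.15] tau [-4.079e+01  2.309e+01 -3.000e-02]
```

Request:
arm_command([
  [0,0,1],
  [0,0,1.9],
  [0,0,2.2],
  [0,0,2.5],
  [0,0,2.5],
], spin=[0,0,0,0,0])

```text
clock: 7.25
eef_pos: [0.512, 0.0606, 0.0827]
tool_rot: [0.991, 0.135, -0.0, -0.0]
ft_force: [0.3, 0.9, 1.7]
grip_width: -0.0001
grasp_force: 0.5
```

```bash
python3 f.py 4
```

```text
t 7.45 pos [0.5123 0.0605 0.0831] yaw 15.54 tilt [ 0.  0. -1.] q [ 0.118  0.385 -0.201  0.984  0.     2.988] F [-2.16  0.27  0.84] w 0.0004
mean [0.5121 0.0606 0.0829] F [0.08 0.04 1.15] sd [0.22 0.52 0.47] tau [-40.15  21.84  -0.27]
```

Request:
arm_command([
  [0,0,0.1],
  [0,0,0.2],
  [0,0,0.3],
  [0,0,0.3],
  [0,0,0.3],
], spin=[0,0,0,0,0])

```text
clock: 8.07
eef_pos: [0.5124, 0.0605, 0.08]
tool_rot: [0.991, 0.135, 0.0, 0.0]
ft_force: [-0.9, 0.2, 3.2]
grip_width: 0.0002
grasp_force: 1.3
```

Request:
arm_command([
  [0,0,0.1],
  [0,0,0.15],
  [0,0,0.15],
  [0,0,0.15],
  [0,0,0.15],
], spin=[0,0,0,0,0])

```text
clock: 8.7
eef_pos: [0.5124, 0.0605, 0.079]
tool_rot: [0.991, 0.135, 0.0, 0.0]
ft_force: [-2.0, 0.4, 6.2]
grip_width: -0.0002
grasp_force: 3.3
```

```bash
python3 f.py 4
```

```text
t 8.9 pos [0.5124 0.0605 0.0789] yaw 15.54 tilt [ 0.001  0.    -1.   ] q [ 0.118  0.389 -0.207  0.974  0.     2.988] F [-1.17  0.4   6.64] w -0.0
mean [0.5124 0.0605 0.079 ] F [-1.67  0.43  6.45] sd [0.24 0.57 0.5 ] tau [-37.64  20.6   -0.65]
```

Request:
arm_command([
  [0,0,-2.5],
  [0,1.5,-3.2],
  [0,5.5,-3.2],
  [0,9.5,-3.2],
  [0,9.5,-2.8],
], spin=[0,0,0,0,0])

```text
clock: 9.52
eef_pos: [0.5384, -0.0343, 0.1058]
tool_rot: [0.991, 0.133, 0.0, 0.0]
ft_force: [-0.1, 0.2, -0.8]
grip_width: -0.0002
grasp_force: 0.0
```

```bash
python3 f.py 5
```

```text
t 9.78 pos [ 0.5371 -0.0305  0.1059] yaw 15.59 tilt [-0.001  0.    -1.   ] q [-0.057  0.402 -0.108  1.062  0.     2.813] F [-0.91  0.76  0.52] w 0.0002
mean [ 0.5372 -0.0322  0.1053] F [-0.09  0.14 -0.59] sd [0.49 0.22 0.4 ] tau [-42.77  23.3   -0.06]
```

Next I go down to a depth of about 5.5 mm.

Request:
arm_command([
  [0,0,1],
  [0,0,1.8],
  [0,0,2.1],
  [0,0,2.35],
  [0,0,2.35],
], spin=[0,0,0,0,0])

```text
clock: 10.4
eef_pos: [0.5371, -0.0306, 0.083]
tool_rot: [0.991, 0.135, -0.0, -0.0]
ft_force: [-3.3, 1.0, 4.6]
grip_width: 0.0002
grasp_force: 2.7
```

```bash
python3 f.py 4
```

```text
t 10.6 pos [ 0.5371 -0.0306  0.0832] yaw 15.56 tilt [-0.001  0.001 -1.   ] q [-5.700e-02  4.240e-01 -1.390e-01  1.008e+00  1.000e-03  2.813e+00] F [-3.34  1.43  4.07] w 0.0001
mean [ 0.5371 -0.0306  0.0831] F [-3.27  0.99  5.09] sd [0.21 0.41 0.44] tau [-40.38  22.2   -1.21]
```

Request:
arm_command([
  [0,0,0.1],
  [0,0,0.2],
  [0,0,0.25],
  [0,0,0.25],
  [0,0,0.25],
], spin=[0,0,0,0,0])

```text
clock: 11.22
eef_pos: [0.5372, -0.0306, 0.081]
tool_rot: [0.991, 0.135, -0.0, -0.0]
ft_force: [-3.7, 1.4, 6.8]
grip_width: 0.0002
grasp_force: 3.5
```

Request:
arm_command([
  [0,0,0.1],
  [0,0,0.1],
  [0,0,0.1],
  [0,0,0.1],
  [0,0,0.1],
], spin=[0,0,0,0,0])

```text
clock: 11.85
eef_pos: [0.5372, -0.0306, 0.0801]
tool_rot: [0.991, 0.135, -0.0, -0.0]
ft_force: [-4.2, 0.7, 7.7]
grip_width: -0.0002
grasp_force: 3.9
```

```bash
python3 f.py 4
```

```text
t 12.05 pos [ 0.5372 -0.0307  0.0801] yaw 15.55 tilt [-0.     0.001 -1.   ] q [-5.700e-02  4.270e-01 -1.430e-01  1.001e+00  1.000e-03  2.813e+00] F [-4.39  2.5   7.54] w -0.0001
mean [ 0.5372 -0.0306  0.0801] F [-3.57  1.64  7.08] sd [0.67 0.59 0.51] tau [-39.4   21.92  -1.55]
```

Request:
arm_command([
  [0,0,0.1],
  [0,0,0.1],
  [0,0,0.1],
  [0,0,0.1],
  [0,0,0.1],
], spin=[0,0,0,0,0])

```text
clock: 12.68
eef_pos: [0.5372, -0.0307, 0.0792]
tool_rot: [0.991, 0.135, -0.0, -0.0]
ft_force: [-4.0, 1.0, 7.7]
grip_width: -0.0001
grasp_force: 4.3
```

```bash
python3 f.py 4
```

```text
t 12.88 pos [ 0.5372 -0.0306  0.0792] yaw 15.56 tilt [-0.     0.001 -1.   ] q [-5.700e-02  4.280e-01 -1.440e-01  9.980e-01  1.000e-03  2.813e+00] F [-4.18  1.84  7.91] w -0.0001
mean [ 0.5372 -0.0306  0.0792] F [-4.3  1.4  8. ] sd [0.35 0.45 0.32] tau [-39.08  21.8   -1.63]
```

Request:
arm_command([
  [0,0,0.1],
  [0,0,0.1],
  [0,0,0.1],
  [0,0,0.1],
  [0,0,0.1],
], spin=[0,0,0,0,0])

```text
clock: 13.5
eef_pos: [0.5372, -0.0306, 0.0784]
tool_rot: [0.991, 0.135, 0.0, -0.0]
ft_force: [-3.1, 1.2, 9.1]
grip_width: 0.0001
grasp_force: 4.6
```

Request:
arm_command([
  [0,0,0.1],
  [0,0,0.1],
  [0,0,0.1],
  [0,0,0.1],
  [0,0,0.1],
], spin=[0,0,0,0,0])

```text
clock: 14.12
eef_pos: [0.5373, -0.0307, 0.0775]
tool_rot: [0.991, 0.135, 0.0, -0.0]
ft_force: [-4.7, 2.3, 10.2]
grip_width: 0.0
grasp_force: 5.0
```

```bash
python3 f.py 4
```

```text
t 14.32 pos [ 0.5373 -0.0306  0.0775] yaw 15.56 tilt [ 0.     0.001 -1.   ] q [-5.700e-02  4.300e-01 -1.470e-01  9.940e-01  1.000e-03  2.813e+00] F [-4.68  2.36 10.73] w -0.0
mean [ 0.5373 -0.0306  0.0775] F [-4.66  1.45 10.08] sd [0.09 0.66 0.63] tau [-38.44  21.54  -1.78]
```

Request:
arm_command([
  [0,0,0.1],
  [0,0,0.1],
  [0,0,0.1],
  [0,0,0.1],
  [0,0,0.1],
], spin=[0,0,0,0,0])

```text
clock: 14.95
eef_pos: [0.5374, -0.0306, 0.0766]
tool_rot: [0.991, 0.135, 0.0, -0.0]
ft_force: [-4.4, 2.5, 10.6]
grip_width: -0.0001
grasp_force: 5.3
```

```bash
python3 f.py 5
```

```text
t 15.2 pos [ 0.5374 -0.0306  0.0766] yaw 15.56 tilt [ 0.     0.001 -1.   ] q [-5.700e-02  4.310e-01 -1.480e-01  9.920e-01  1.000e-03  2.813e+00] F [-5.23  1.44  9.78] w 0.0
mean [ 0.5374 -0.0306  0.0766] F [-4.97  2.22 10.17] sd [0.38 0.65 0.44] tau [-38.12  21.4   -1.85]
```

Request:
arm_command([
  [0,0,0.1],
  [0,0,0.1],
  [0,0,0.1],
  [0,0,0.1],
  [0,0,0.1],
], spin=[0,0,0,0,0])

```text
clock: 15.82
eef_pos: [0.5374, -0.0306, 0.0758]
tool_rot: [0.991, 0.135, 0.0, -0.0]
ft_force: [-5.4, 2.2, 11.6]
grip_width: -0.0
grasp_force: 5.9
```

Request:
arm_command([
  [0,0,0.1],
  [0,0,0.1],
  [0,0,0.1],
  [0,0,0.1],
  [0,0,0.1],
], spin=[0,0,0,0,0])

```text
clock: 16.45
eef_pos: [0.5375, -0.0306, 0.0752]
tool_rot: [0.991, 0.135, 0.0, -0.0]
ft_force: [-5.5, 1.0, 13.4]
grip_width: 0.0002
grasp_force: 7.1
```

```bash
python3 f.py 4
```

```text
t 16.65 pos [ 0.5375 -0.0306  0.0752] yaw 15.56 tilt [ 0.001  0.001 -1.   ] q [-5.700e-02  4.320e-01 -1.500e-01  9.880e-01  1.000e-03  2.813e+00] F [-5.78  2.4  13.48] w 0.0
mean [ 0.5375 -0.0306  0.0752] F [-5.86  1.57 13.37] sd [0.32 0.4  0.21] tau [-36.51  20.93  -2.29]
```

Request:
arm_command([
  [0,0,0.1],
  [0,0,0.12],
  [0,0,0.12],
  [0,0,0.12],
  [0,0,0.12],
], spin=[0,0,0,0,0])

```text
clock: 17.27
eef_pos: [0.5375, -0.0306, 0.0746]
tool_rot: [0.991, 0.135, 0.001, -0.0]
ft_force: [-7.0, 1.2, 16.1]
grip_width: 0.0001
grasp_force: 8.7
```

```bash
python3 f.py 4
```

```text
t 17.48 pos [ 0.5375 -0.0306  0.0746] yaw 15.56 tilt [ 0.001  0.001 -1.   ] q [-5.700e-02  4.330e-01 -1.510e-01  9.860e-01  1.000e-03  2.813e+00] F [-6.48  1.94 15.46] w -0.0001
mean [ 0.5376 -0.0306  0.0746] F [-7.28  1.59 16.39] sd [0.52 0.69 0.3 ] tau [-35.01  20.56  -2.72]
```

Request:
arm_command([
  [0,0,-4],
  [0,0,-9],
  [-4,3.8,-10],
  [-8.2,7.8,-10],
  [-12.5,11.8,-10],
], spin=[0,0,0,0,0], jaw=6.5)

```text
clock: 18.1
eef_pos: [0.4484, -0.1797, 0.1724]
tool_rot: [0.991, 0.136, 0.001, 0.001]
ft_force: [0.1, -1.5, -0.0]
grip_width: 0.065
grasp_force: 0.0
```

Request:
arm_command([
  [-4.3,4,0],
  [-8.5,8.5,0],
  [-9,8.6,0],
  [-9,8.6,0],
  [-9,8.6,0],
], spin=[0,0,0,0,0])

```text
clock: 18.73
eef_pos: [0.3858, -0.2842, 0.172]
tool_rot: [0.991, 0.136, 0.0, -0.0]
ft_force: [0.4, 0.8, 0.4]
grip_width: 0.0651
grasp_force: 0.0
```

```bash
cat > wt.py <<'E'
from h import *
import sys
np.set_printoptions(precision=4,suppress=True)
camera('wrist')
for _ in range(2):
  o,T=st();p=camera('wrist')
  P=cloud(p);hs=cv2.cvtColor(p['pixels'],cv2.COLOR_RGB2HSV)
  m=(hs[...,1]>110)&(P[...,2]>.003)&(P[...,2]<.07)&(np.hypot(P[...,0]-.435,P[...,1]+.27)<.05)&(p['range_z']>0)
  k=m&(P[...,2]>.053)
  s=m&(abs(P[...,2]-.04)<.002)
  print(m.sum(),"body",P[m].min(0),P[m].max(0),"knob",k.sum(),P[k].mean(0),"sh",s.sum(),P[s].min(0),P[s].max(0))
  for r in landmark_of(p,'weight')[:2]:print(r['centre'],round(r['confidence'],2),at_z(p,r['centre'],0))
cv2.imwrite('pics/'+sys.argv[1],p['pixels'][...,::-1])
E
python3 wt.py w2.png
```

```text
t 18.77 pos [ 0.3859 -0.284   0.1721] yaw 15.68 tilt [ 0.  0. -1.] q [-0.635  0.235 -0.16   1.175  0.     2.233] F [ 0.49 -0.25 -0.17] w 0.0654
1077 body [ 0.4183 -0.2917  0.0114] [ 0.4489 -0.2609  0.0582] knob 390 [ 0.433  -0.2763  0.0563] sh 487 [ 0.4183 -0.2917  0.0386] [ 0.4487 -0.2609  0.042 ]
[262.2, 126.0] 0.83 [ 0.4345 -0.2763  0.    ]
t 18.88 pos [ 0.386  -0.2841  0.1721] yaw 15.69 tilt [ 0.  0. -1.] q [-0.635  0.235 -0.16   1.175  0.     2.233] F [ 0.23 -0.07 -0.76] w 0.0646
1079 body [ 0.4182 -0.2914  0.0127] [ 0.4489 -0.2608  0.0581] knob 391 [ 0.4331 -0.2764  0.0563] sh 508 [ 0.4182 -0.2914  0.0387] [ 0.4489 -0.2608  0.042 ]
[259.3, 127.2] 0.79 [ 0.4327 -0.274   0.    ]
```

View pics/w2.png

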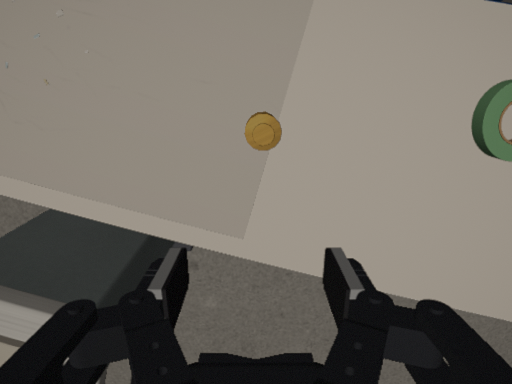

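Request:
arm_command([
  [2.5,0.3,3],
  [4.75,0.5,7],
  [4.75,0.5,9],
  [4.75,0.5,10],
  [4.75,0.5,10],
], spin=[0,0,0,0,0])

```text
clock: 19.6
eef_pos: [0.432, -0.2769, 0.0718]
tool_rot: [0.991, 0.135, -0.0, -0.0]
ft_force: [0.7, -0.5, -0.2]
grip_width: 0.0647
grasp_force: 0.0
```

```bash
python3 f.py 3; python3 -c "
from h import *
go(.4333,-.2763,.010)"
```

```text
t 19.75 pos [ 0.4329 -0.2778  0.0733] yaw 15.53 tilt [ 0.002 -0.001 -1.   ] q [-0.57   0.392 -0.22   0.956 -0.     2.3  ] F [-0.14  0.44 -0.37] w 0.065
mean [ 0.4324 -0.2773  0.0725] F [ 0.14  0.02 -0.04] sd [0.37 0.55 0.14] tau [-3.992e+01  2.100e+01 -3.000e-02]
t 19.75 pos [ 0.4329 -0.2778  0.0733] yaw 15.53 tilt [ 0.002 -0.001 -1.   ] q [-0.57   0.392 -0.22   0.956 -0.     2.3  ] F [-0.14  0.44 -0.37] w 0.065
slide cm [ 0.07 -0.15  6.33]
```

Request:
arm_command([
  [0.05,-0.05,2.5],
  [0.05,-0.05,5],
  [0.05,-0.05,6.2],
  [0.05,-0.05,6.2],
  [0.05,-0.05,6.2],
], spin=[0,0,0,0,0])

```text
clock: 20.38
eef_pos: [0.4334, -0.2772, 0.0112]
tool_rot: [0.991, 0.135, 0.001, 0.001]
ft_force: [-0.4, -0.1, -0.4]
grip_width: 0.0649
grasp_force: 0.0
```

Request:
arm_command([
  [0,0,0],
  [0,0,0],
  [0,0,0],
  [0,0,0],
  [0,0,0],
], spin=[0,0,0,0,0], jaw=2)

```text
clock: 21.0
eef_pos: [0.4332, -0.2772, 0.0111]
tool_rot: [0.991, 0.135, 0.001, 0.001]
ft_force: [-0.0, -0.1, 5.5]
grip_width: 0.0303
grasp_force: 59.9
```

```bash
python3 f.py 4
```

```text
t 21.2 pos [ 0.4332 -0.2772  0.0111] yaw 15.54 tilt [ 0.002 -0.001 -1.   ] q [-0.569  0.472 -0.288  0.808 -0.     2.301] F [ 0.27 -0.11  5.42] w 0.0307
mean [ 0.4332 -0.2772  0.0111] F [-0.61  0.22  5.92] sd [0.53 0.34 0.37] tau [-39.06  17.8   -0.25]
```

Request:
arm_command([
  [0,0,-3],
  [0,0,-8],
  [0,-0.5,-13],
  [1.8,-4,-16],
  [3.6,-8,-16],
], spin=[0,0,0,0,0])

```text
clock: 21.82
eef_pos: [0.4475, -0.1901, 0.1725]
tool_rot: [0.991, 0.134, 0.002, 0.001]
ft_force: [0.9, 0.0, -2.9]
grip_width: 0.0301
grasp_force: 60.3
```

Request:
arm_command([
  [2,-4.5,0],
  [4,-8.5,0],
  [5.5,-12.5,0],
  [6,-13,0],
  [6,-13,0],
], spin=[0,0,0,0,0])

```text
clock: 22.45
eef_pos: [0.4685, -0.0484, 0.1695]
tool_rot: [0.991, 0.136, -0.001, 0.0]
ft_force: [-0.6, -0.5, -3.6]
grip_width: 0.0299
grasp_force: 60.4
```

```bash
python3 f.py 4; python3 w.py; python3 -c "
from h import *
p=camera('wrist');q=camera('scene')
a=q['pixels'][130:230,220:360]
cv2.imwrite('pics/w3.png',np.vstack([p['pixels'],cv2.resize(a,(302,216))[:, :].copy() if 0 else np.hstack([cv2.resize(a,(302,216)),np.zeros((216,210,3),np.uint8)])])[...,::-1])"
```

```text
t 22.65 pos [ 0.4685 -0.0496  0.1699] yaw 15.44 tilt [-0.001 -0.    -1.   ] q [-0.105  0.222 -0.184  1.166 -0.     2.767] F [-1.12 -0.45 -3.28] w 0.0303
mean [ 0.4685 -0.0491  0.1697] F [-0.04 -0.24 -3.03] sd [0.65 0.72 0.37] tau [-36.42  25.05   0.  ]
t 22.65 pos [ 0.4685 -0.0496  0.1699] yaw 15.44 tilt [-0.001 -0.    -1.   ] q [-0.105  0.222 -0.184  1.166 -0.     2.767] F [-1.12 -0.45 -3.28] w 0.0303
wrist [ 230   70   64   66 3265] [ 0.5394 -0.0332  0.088 ] [ 0.5395 -0.0334  0.088 ] [ 0.5393 -0.0332  0.0884]
wrist [  92   72   64   64 3196] [0.5145 0.0574 0.088 ] [0.5145 0.0574 0.088 ] [0.5144 0.0573 0.0883]
wrist [   0   76   27   62 1232] [0.4906 0.1369 0.088 ] [0.4929 0.1353 0.088 ] [0.4904 0.1371 0.0879]
scene [273 176  13   6  60] [ 0.5365 -0.0306  0.088 ] [ 0.537 -0.03   0.088] [ 0.5346 -0.0288  0.0891]
scene [256 187  15   7  73] [0.5104 0.0611 0.088 ] [0.51   0.0617 0.088 ] [0.5092 0.0622 0.0887]
scene [238 199  15   7  84] [0.486  0.1519 0.088 ] [0.4871 0.1504 0.088 ] [0.4845 0.1531 0.0889]
scene [143 233  19  10  60] [0.4958 0.4372 0.088 ] [0.4993 0.4369 0.088 ] [0.4997 0.4351 0.0856]
t 22.75 pos [ 0.4686 -0.0495  0.17  ] yaw 15.44 tilt [-0. -0. -1.] q [-0.105  0.222 -0.184  1.166 -0.     2.767] F [ 0.83 -0.63 -3.46] w 0.0303
```

View pics/w3.png

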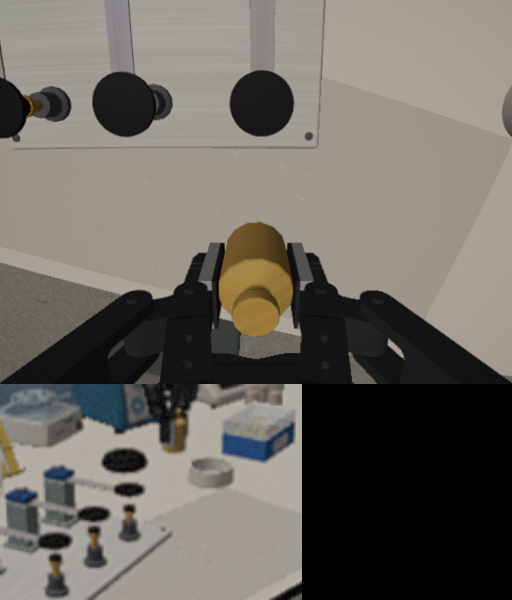

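Request:
arm_command([
  [3.5,0.1,0],
  [7.2,0.25,2],
  [7.2,0.25,4.5],
  [7.2,0.25,5.6],
  [7.2,0.25,5.6],
], spin=[0,0,0,0,0])

```text
clock: 23.48
eef_pos: [0.5377, -0.0319, 0.1133]
tool_rot: [0.991, 0.135, -0.001, -0.0]
ft_force: [-0.3, -0.2, -2.7]
grip_width: 0.0307
grasp_force: 60.3
```

```bash
python3 f.py 5;python3 -c "
from h import *
go(.539,-.0325,.0985)"
```

```text
t 23.73 pos [ 0.5395 -0.0319  0.1154] yaw 15.53 tilt [ 0.002 -0.    -1.   ] q [-0.059  0.395 -0.091  1.082  0.     2.812] F [-0.22  0.34 -2.67] w 0.0301
mean [ 0.5389 -0.0319  0.1147] F [-0.12 -0.04 -3.21] sd [0.35 0.34 0.52] tau [-4.332e+01  2.372e+01 -1.000e-02]
t 23.73 pos [ 0.5395 -0.0319  0.1154] yaw 15.53 tilt [ 0.002 -0.    -1.   ] q [-0.059  0.395 -0.091  1.082  0.     2.812] F [-0.22  0.34 -2.67] w 0.0301
slide cm [-0.07  0.04  1.69]
```

Request:
arm_command([
  [0,0.05,0.8],
  [0,0.05,1.3],
  [0,0.05,1.5],
  [0,0.05,1.7],
  [0,0.05,1.85],
], spin=[0,0,0,0,0])

```text
clock: 24.35
eef_pos: [0.5385, -0.0322, 0.0958]
tool_rot: [0.991, 0.135, -0.0, 0.0]
ft_force: [-3.5, -1.3, 1.6]
grip_width: 0.0304
grasp_force: 60.8
```

```bash
python3 f.py 5
```

```text
t 24.6 pos [ 0.5389 -0.0322  0.0959] yaw 15.54 tilt [-0. -0. -1.] q [-0.06   0.414 -0.118  1.039 -0.     2.811] F [-3.21  0.14  1.8 ] w 0.0306
mean [ 0.5386 -0.0322  0.0957] F [-2.8  -0.38  1.45] sd [0.45 0.7  0.47] tau [-42.28  23.91  -1.28]
```

Request:
arm_command([
  [0,0,-0.1],
  [0,0,-0.1],
  [0,0,-0.1],
  [0,0,-0.1],
  [0,0,-0.1],
], spin=[0,0,0,0,0])

```text
clock: 25.22
eef_pos: [0.5392, -0.0322, 0.0967]
tool_rot: [0.991, 0.135, 0.0, 0.0]
ft_force: [-1.5, 0.7, 1.0]
grip_width: 0.0303
grasp_force: 60.8
```

```bash
python3 f.py 4
```

```text
t 25.43 pos [ 0.5392 -0.0322  0.0967] yaw 15.54 tilt [ 0.  0. -1.] q [-0.06   0.413 -0.116  1.041  0.     2.811] F [-2.33 -0.59  0.01] w 0.0302
mean [ 0.5392 -0.0322  0.0967] F [-1.41 -0.03  0.8 ] sd [0.42 0.54 0.18] tau [-42.58  23.25  -0.59]
```

Balanced. Now I open the fingers in place.

Request:
arm_command([
  [0,0,0],
  [0,0,0],
  [0,0,0],
  [0,0,0],
  [0,0,0],
], spin=[0,0,0,0,0], jaw=5.5)

```text
clock: 26.05
eef_pos: [0.539, -0.0322, 0.0966]
tool_rot: [0.991, 0.135, 0.0, -0.0]
ft_force: [-0.1, 0.4, 0.3]
grip_width: 0.0548
grasp_force: 0.0
```

```bash
python3 -c "
from h import *
camera('scene');st();p=camera('wrist');q=camera('scene');s=camera('side')
cv2.imwrite('pics/w4.png',np.vstack([p['pixels'],np.hstack([cv2.resize(q['pixels'][140:220,230:320],(243,216)),cv2.resize(s['pixels'][140:220,220:310],(243,216)),np.zeros((216,26,3),np.uint8)])])[...,::-1])"
```

```text
t 26.1 pos [ 0.539  -0.0322  0.0966] yaw 15.54 tilt [-0. -0. -1.] q [-0.06   0.413 -0.116  1.041 -0.     2.811] F [ 0.21 -0.11 -0.16] w 0.0551
```

View pics/w4.png

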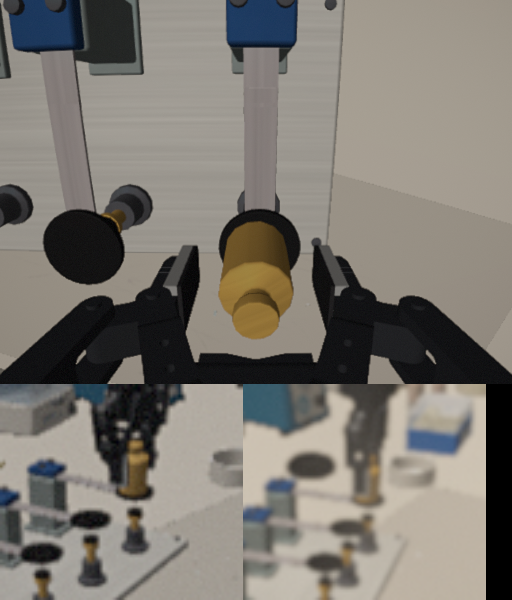

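The weight stands on the right pad with the gripper free on both sides: the pad is around (259,245) and the weight around (257,265). I'll retreat straight up and check the centring.

Request:
arm_command([
  [0,0,-1],
  [0,0,-3],
  [0,0,-6],
  [0,0,-10],
  [-4,0,-12],
], spin=[0,0,0,0,0])

```text
clock: 26.88
eef_pos: [0.5032, -0.0428, 0.2196]
tool_rot: [0.991, 0.136, 0.003, 0.001]
ft_force: [0.3, 0.5, 0.8]
grip_width: 0.0547
grasp_force: 0.0
```

Request:
arm_command([
  [-4,0,0],
  [-4,0,0],
  [-4,0,0],
  [-4,0,0],
  [-4,0,0],
], spin=[0,0,0,0,0])

```text
clock: 27.5
eef_pos: [0.4626, -0.0535, 0.2164]
tool_rot: [0.991, 0.135, -0.0, -0.0]
ft_force: [-0.6, -0.9, -0.1]
grip_width: 0.0553
grasp_force: 0.0
```

```bash
python3 -c "
from h import *
np.set_printoptions(precision=4,suppress=True)
st();p=camera('wrist');cv2.imwrite('pics/w5.png',p['pixels'][...,::-1])
P=cloud(p);hs=cv2.cvtColor(p['pixels'],cv2.COLOR_RGB2HSV);near=(np.hypot(P[...,0]-.539,P[...,1]+.032)<.04)&(p['range_z']>0)
b=near&(hs[...,1]>110)&(P[...,2]>.1)
print('knob',P[b&(P[...,2]>.137)].mean(0),'shoulder',*(lambda S:(S.min(0),S.max(0),(S.min(0)+S.max(0))/2))(P[b&(abs(P[...,2]-.124)<.004)]))
k=near&(hs[...,2]<70)&(abs(P[...,2]-.084)<.008);S=P[k];print('pad',S.min(0),S.max(0),(S.min(0)+S.max(0))/2,S.mean(0))
"
```

```text
t 27.5 pos [ 0.4626 -0.0535  0.2164] yaw 15.57 tilt [-0.  0. -1.] q [-0.115  0.18  -0.111  1.28   0.     2.755] F [-0.55 -0.93 -0.1 ] w 0.0553
knob [ 0.5368 -0.0319  0.1411] shoulder [ 0.5217 -0.0475  0.1222] [ 0.5533 -0.0161  0.128 ] [ 0.5375 -0.0318  0.1251]
pad [ 0.5174 -0.0549  0.083 ] [ 0.5602 -0.0121  0.0876] [ 0.5388 -0.0335  0.0853] [ 0.5427 -0.0381  0.0854]
```

View pics/w5.png

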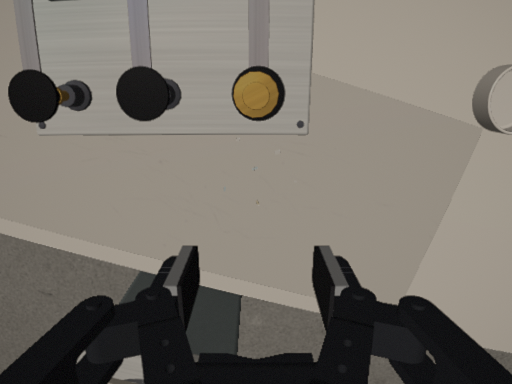

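The weight sits upright within about 2 mm of the middle of the right pad, at about (258,93), and is carried about 4 mm down, clear of the stop. I'm handing in.

```bash
python3 -c "
from workcell import *
print(job_done())"
```

```text
the job is handed in; nothing more can be done
None
```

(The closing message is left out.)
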